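# Open the book press and lay the notebook in the tray

## Task

The glued notebook in the book press is dry: open the press by turning its handwheel anticlockwise (seen from above), regrasping as often as needed, right up until the screw comes against its stop, and leave it open. Only then draw the notebook out and lay it down flat on the floor of the dark tray, gently, without dropping it or pressing it down hard and without disturbing the glue stick.

Things in the scene. Friction and masses are not known exactly. Their poses are not given: they have to be found in the camera images.
- handwheel (a joint): angle of the press's handwheel, rad: 0 = screwed down on the notebook (every start), grows anticlockwise seen from above, 4.0 = hard stop, fully open. Steep thread: wheel, stem and pressing plate rise together 30 mm a full turn (4.77 mm a rad, 19 mm in all). Stiff: about 0.3 N m all the way (6 N at the rim); it stays where it is left and does not move up or down without turning.
- wheel_centre (a point): centre of the handwheel in the plane of its black rim, 168 mm above the desk when down; z up along the stem; rises and turns with the wheel. Rim: round bar 14 mm thick on a 104 mm circle (118 mm outside), free all round and to 30 mm below. Three grey spokes 9 mm thick at 0, 120, 240 degrees from this frame's x; hub 24 mm diameter, to 14 mm above the rim plane. Grip the rim across its bar between spokes.
- press_axis (a point): point on the press's upright axis at the top of its bed, 20 mm above the desk. Press fixed to the desk, blue-green. Open front towards -x of this frame: there the notebook sticks out and is drawn out. The bed (160 mm wide) ends 70 mm before the axis, the pressing plate (96 mm wide) 40 mm before it. Columns 16 mm thick at 64 mm to +y and -y.
- press: the same press, origin on its axis at desk height, same axes. Crosshead 40 mm along x, 160 mm along y, top 124 mm above the desk, its bolts to 141 mm, the brass nut to 133 mm. The plate's felt face is sprung with some 20 N on the notebook while screwed down and lets go after the first 1 rad.
- notebook_centre (a point): centre of the notebook, half-way up: dark red covers, 150 mm along its x, 62 mm along y, 24 mm thick (z up), 0.12 to 0.25 kg. Lies on the press bed, its x within 4 degrees of the press's x, its centre about 55 mm before the press axis, so its -x end sticks out 90 mm from under the plate and 60 mm past the bed, free beneath, where it can be gripped across its 62 mm.
- notebook: the same notebook, origin at the middle of its underside.
- tray_floor (a point): centre of the floor (2 mm above the desk) of the dark shallow tray, fixed to the desk; inside 260 mm along x, 158 mm along y, rim 2 mm thick and 14 mm higher than the floor. A notebook lying flat in it has its centre 12 mm above this point.
- tray: the same tray, origin under its middle.
- glue_centre (a point): middle of the red and white glue stick standing loose on the desk, 29 mm diameter, 91 mm high; leave it standing there.

How it is judged (in metres and radians):
On the way, in this order (a step that is already met when the one before it is completed fails the run):
1. the press is fully open (wheel against its stop), the notebook still lying in it (value of joint handwheel above 3.8 rad and distance of notebook_centre from where it was at the start of the episode below 0.02 m), for 0.2 s.
2. the notebook has been drawn clear of the press (x of notebook_centre in the frame of press_axis below -0.12 m), for 0.1 s.
At the end, for the whole second after the job is handed in: The handwheel is left at 3.7 rad or more (stop at 4.0); the notebook lies at rest in the tray, flat on its floor (centre less than 15 mm above the floor, tilt under 0.04 rad), inside the rim (value of joint handwheel above 3.7 rad and z of notebook_centre in the frame of tray_floor below 0.015 m and x of notebook_centre in the frame of tray_floor between -0.12 and 0.12 m and y of notebook_centre in the frame of tray_floor between -0.065 and 0.065 m and angle between notebook_centre's own z axis and vertical below 0.04 rad and linear speed of notebook below 0.02 m/s); the robot touches nothing.
It fails at once if the notebook is dragged (over 20 mm) before the press is open (wheel under 3.5 rad) (distance of notebook_centre from where it was at the start of the episode above 0.02 m and value of joint handwheel below 3.5 rad).
It fails at once if the notebook is dropped into the tray (over 0.4 m/s, some 10 mm of free fall, close above its floor) (linear speed of notebook above 0.4 m/s and z of notebook_centre in the frame of tray_floor below 0.04 m and x of notebook_centre in the frame of tray_floor between -0.13 and 0.13 m and y of notebook_centre in the frame of tray_floor between -0.08 and 0.08 m).
It fails at once if the notebook is slammed or pressed hard into the tray (over 60 N) (contact force between notebook and tray above 60 N).
It fails at once if the glue stick is moved over 30 mm or knocked over (distance of glue_centre from where it was at the start of the episode above 0.03 m).
It also fails if it takes over 72 s, if anything falls off the work surface, if the arm or the gripper's body presses on something with over 40 N, if the wrist force passes 120 N, or if a joint passes its speed limit or range.

## Robot

A 6-joint arm with a two-finger parallel gripper is mounted at the origin on the work surface; the furniture and walls round the work are solid. World frame = base frame: x ahead of the robot, y to its left, z up, the work surface at z = 0. Lengths are in mm, angles in rad, forces in N, time in s.
With the tool pointing down it reaches from about 325 to 925 mm from the base axis. Payload 3.1 kg.
Tool frame: the origin (TCP) lies on the centre line of the jaws, within the pads' length; the fingertips stand 17 mm ahead of it and the grasp point (between the pads) lies 2 mm behind it (manip.finger_overhang is the distance from the TCP to the fingertips, in mm); z points along the fingers, y is the line along which they close (so a half turn about z gives the same grasp; the last joint's range is limited). The gripper opens to 85 mm and grips with 20 to 120 N. Pads are 22 mm wide; open, the fingers measure 114 mm over their backs; the gripper's body (76 mm by 85 mm) begins 54 mm behind the grasp point. The pads swing forward as they close: fully open they stand 13 mm farther back than shut.
Start: joints at [1.1, 0.217, 1.613, -0, 1.311, -0.112], TCP at [219.452, 585.218, 248.3] pointing down, gripper open.
Joint ranges: [-2.75, 2.75], [-0.78, 2.1], [0.31, 2.55], [-1.13, 4.27], [0.13, 2.63], [-2.58, 2.58]. Speed limits (rad/s): [2.79, 2.79, 3.14, 3.14, 3.14, 3.14].

## Interface

Orientations are given as [roll, pitch, yaw] about the fixed x, y, z axes, in that order (R = Rz(yaw) Ry(pitch) Rx(roll)).
In Python, from bench import manip, vision, workorder gives the robot as it stands.
- The arm moves only by the tool drive_tool, never from a script. Its argument "steps" is a list of rows, each a list of 5 numbers: the shift along the tool's x, y, z in cm, then the turn about the tool's z in degrees, then the finger opening in cm, from 0 to 8.54. In form: [[dx, dy, dz, roll, hand], ...]. A call has 1 to 5 rows; each row shifts and turns the commanded pose from where the row before left it, along the tool's axes as they then stand; what a row does not reach is not made up. A row lasts 1/10 s, in which the tool goes at most 50 mm and 8.59 degrees, less where a joint would pass 70% of its speed; a pose out of reach is approached as far as the arm can. A call is refused whole if a number of a shift passes 5 or a number of a turn 8.59, either way. A call with a gripper value outside its range is refused whole. The fingers move at their own pace and stop on an object; the grip force is fixed at half the most. Time passes only in rows, so rows that do not move let the fingers close. It gives the time, the measured TCP pose, the force, the opening and the grip force at its end, in the units of the state.
- manip.read_state(): the state, without advancing time (a new reading comes with each control period).
- vision.camera(name): name is "scene" or "top"; returns the picture (400x640x3 uint8, red, green, blue); there is no depth.
- vision.camera_params(name): a dict with "K" (3x3 intrinsics, pixels), "xyz" and "orientation" of the camera in the world. Camera axes: x right, y up, looking along -z (the intrinsics and any distortion apply to the point x, -y, -z); pixel columns grow to the right and rows downward; lengths in mm; the calibration is good to about 2 mm. A picture is of the moment at which its call begins. camera_params takes no time and is no camera call.
- workorder.finish_job(): hands the job in; it is judged then, once.
The state is a dict: "clock": time; "joint_pos": joint angles; "qd": joint speeds; "joint_torque": joint torques, N m; "tool_pos": TCP position; "tool_rot": TCP orientation; "wrist_force": force on the tool from outside, world axes, zero at the start; "moment": the same for the moment, N m; "finger_gap": opening from 0.0 (shut) to 1.0 (fully open); "grip_force": force on a finger pad.
Only numpy, scipy, OpenCV 4.12 (cv2) and the standard library are available. Lean on these libraries where they do the work, as an engineer would, in place of code of your own. Each camera call takes 0.05 s, during which the arm holds its last target. There are 200 camera calls.

## Working session

There is one attempt and no reset: what is moved stays moved. The work goes in short steps, Python scripts to look and compute and a tool call to move; the robot and the scene stay as the last step left them, time stands still between calls to the robot, and variables do not carry over. Pictures are saved under pics/ and viewed, at most 10 in all, crops included, and the job is handed in when it is done.

Besides the shell and the picture viewer there is one more tool, called after "Call:" as name([rows], argument=value, ...), one row to a line, values as JSON. drive_tool: Moves the arm, as the interface text tells. Its arguments: {"type":"object","properties":{"steps":{"type":"array"}},"required":["steps"]}

```bash
mkdir -p pics; python3 - <<'E'
from bench import manip, vision
import cv2, numpy as np
for n in ("scene","top"):
    im=vision.camera(n); cv2.imwrite(f"pics/{n}0.png",im[:,:,::-1]); p=vision.camera_params(n); print(n,p)
s=manip.read_state(); print(s)
E
```

```text
scene {'K': array([[374.9081711 ,   0.        , 321.78170993],
       [  0.        , 374.9081711 , 201.12032707],
       [  0.        ,   0.        ,   1.        ]]), 'xyz': array([ 504.75144888, -349.3174576 ,  893.60548601]), 'orientation': array([0.46428741, 0.00999393, 0.20973498])}
top {'K': array([[411.1827824 ,   0.        , 321.11015837],
       [  0.        , 411.1827824 , 203.60630571],
       [  0.        ,   0.        ,   1.        ]]), 'xyz': array([294.63207171,  59.54192287, 952.35156692]), 'orientation': array([ 0.17157952, -0.02879686, -1.55221163])}
{'clock': 0.1, 'joint_pos': array([ 1.09983408e+00,  2.17715636e-01,  1.61478497e+00, -6.03886267e-06,
        1.31129958e+00, -1.12204096e-01]), 'qd': array([ 0.00046073, -0.00244881, -0.00339635, -0.00059496, -0.0003669 ,
       -0.00029097]), 'joint_torque': array([-1.97493748e-03, -3.98079908e+01, -3.04969704e+01, -2.24630544e-04,
        4.27915933e-03, -5.53909175e-06]), 'tool_pos': array([219.10774428, 584.58574158, 247.070008  ]), 'tool_rot': array([-3.13939835e+00, -2.41378007e-04,  2.78283579e+00]), 'wrist_force': array([-0.77294309,  0.01595196, -0.34222319]), 'moment': array([-0.04005104,  0.004172  ,  0.01518358]), 'grip_force': 0.0, 'finger_gap': 0.9989335070932833}
```

View pics/scene0.png

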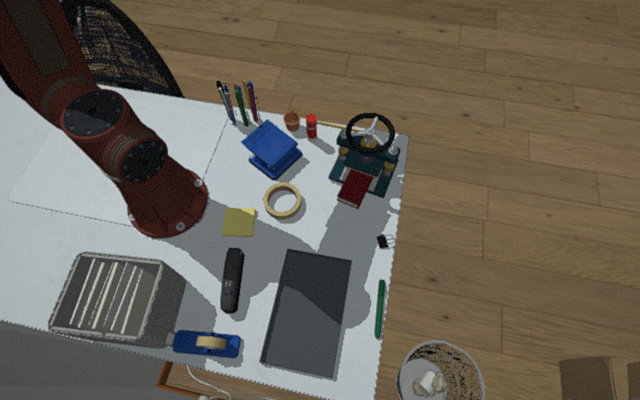

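View pics/top0.png

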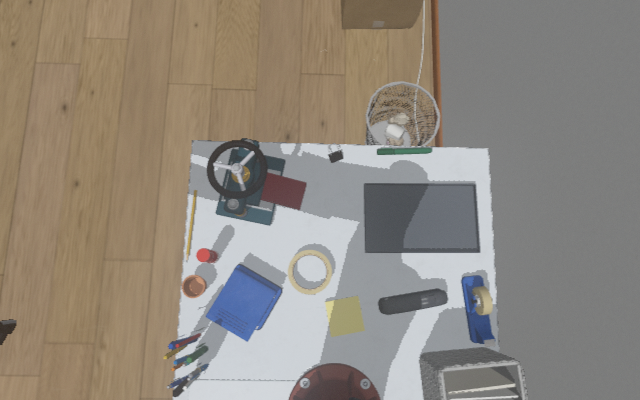

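The scene view shows the wheel at about (370,132), the notebook at (355,187) and the tray at (306,312). In the top view the wheel is at (238,170), the notebook at (283,190), the tray at (421,217) and the glue at (206,256).

```bash
cat > h.py <<'E'
from bench import manip, vision
import cv2, numpy as np
from scipy.spatial.transform import Rotation as R
def ray(n,uv,z):
    p=vision.camera_params(n); uv=np.atleast_2d(np.float64(uv)); K=p['K']
    d=np.c_[(uv[:,0]-K[0,2])/K[0,0],-(uv[:,1]-K[1,2])/K[1,1],-np.ones(len(uv))]
    d=R.from_euler('xyz',p['orientation']).apply(d)
    return p['xyz']+d*((z-p['xyz'][2])/d[:,2])[:,None]
def proj(n,X):
    p=vision.camera_params(n); K=p['K']; c=R.from_euler('xyz',p['orientation']).inv().apply(np.atleast_2d(X)-p['xyz'])
    return np.c_[K[0,0]*c[:,0]/-c[:,2]+K[0,2],-K[1,1]*c[:,1]/-c[:,2]+K[1,2]]
def big(m):
    cs,_=cv2.findContours(m.astype(np.uint8),cv2.RETR_EXTERNAL,cv2.CHAIN_APPROX_NONE)
    return max(cs,key=cv2.contourArea)[:,0]
def rects(n,z,mask):
    c=ray(n,big(mask),z)[:,:2].astype(np.float32); return cv2.minAreaRect(c)
E
python3 - <<'E'
from h import *
win={'scene':dict(nb=(330,165,380,210),wh=(340,108,400,160),gl=(304,110,320,140)),'top':dict(nb=(255,170,310,212),wh=(200,135,275,203),gl=(195,246,218,266))}
for n in('scene','top'):
    im=cv2.imread(f'pics/{n}0.png').astype(int); B,G,Rr=im[...,0],im[...,1],im[...,2]
    def w(m,k):
        x0,y0,x1,y1=win[n][k]; o=np.zeros_like(m); o[y0:y1,x0:x1]=m[y0:y1,x0:x1]; return o
    red=(Rr>1.6*G+15)&(Rr>1.6*B+15)
    print(n,'notebook z44',rects(n,44,w(red,'nb')))
    print(' glue z85',ray(n,big(w(red,'gl')).mean(0),85)[0])
    dark=w((im.max(2)<45),'wh').astype(np.uint8)
    c=big(dark); X=ray(n,c,168)[:,:2].astype(np.float32); print(' wheel',cv2.fitEllipse(cv2.convexHull(X)),cv2.minEnclosingCircle(X))
    x0,y0,x1,y1=win[n]['wh']; cr=cv2.imread(f'pics/{n}0.png')[y0-20:y1+40,x0-20:x1+40]
    cv2.imwrite(f'pics/{n}_c.png',cv2.resize(cr,None,fx=4.3,fy=4.3,interpolation=cv2.INTER_CUBIC))
print('tray z16', ray('top',[[364,183],[476,182],[479,252],[365,252]],16)[:,:2])
print('tray scene', ray('scene',[[288,249],[351,259],[336,377],[261,362]],16)[:,:2])
E
```

```text
scene notebook z44 ((482.59381103515625, 123.92332458496094), (90.4837417602539, 60.07752227783203), 75.73133850097656)
 glue z85 [332.60824163 277.88752123  85.        ]
 wheel ((498.08428955078125, 189.03404235839844), (141.83946228027344, 150.76416015625), 5.510195732116699) ((499.89300537109375, 187.0723419189453), 80.11267852783203)Traceback (most recent call last):
  File "<stdin>", line 8, in <module>
  File "h.py", line 16, in rects
    c=ray(n,big(mask),z)[:,:2].astype(np.float32); return cv2.minAreaRect(c)
            ~~~^^^^^^
  File "h.py", line 14, in big
    return max(cs,key=cv2.contourArea)[:,0]
           ~~~^^^^^^^^^^^^^^^^^^^^^^^^
ValueError: max() iterable argument is empty
```

```bash
python3 - <<'E'
from h import *
win={'scene':dict(nb=(330,165,380,210),wh=(340,108,400,160),gl=(304,110,320,140)),'top':dict(nb=(255,170,310,212),wh=(200,135,275,203),gl=(195,246,218,266))}
for n in('scene','top'):
    im=cv2.imread(f'pics/{n}0.png').astype(int); B,G,Rr=im[...,0],im[...,1],im[...,2]
    def w(m,k):
        x0,y0,x1,y1=win[n][k]; o=np.zeros_like(m); o[y0:y1,x0:x1]=m[y0:y1,x0:x1]; return o
    red=(Rr>1.5*G+8)&(Rr>1.5*B+8)
    print(n,'notebook z44',rects(n,44,w(red,'nb')))
    print(' glue z85',ray(n,big(w(red,'gl')).mean(0),85)[0])
    for t in (25,32,40):
        c=big(w((im.max(2)<t),'wh')); X=ray(n,c,168)[:,:2].astype(np.float32); print(' wheel',t,cv2.fitEllipse(cv2.convexHull(X)),cv2.minEnclosingCircle(X))
    x0,y0,x1,y1=win[n]['wh']; cr=cv2.imread(f'pics/{n}0.png')[y0-20:y1+50,x0-20:x1+50]
    cv2.imwrite(f'pics/{n}_c.png',cv2.resize(cr,None,fx=4,fy=4,interpolation=cv2.INTER_CUBIC))
print('tray z16', ray('top',[[364,183],[476,182],[479,252],[365,252]],16)[:,:2])
print('tray scene', ray('scene',[[288,249],[351,259],[336,377],[261,362]],16)[:,:2])
E
```

```text
scene notebook z44 ((482.2657470703125, 122.65843200683594), (93.77049255371094, 61.2293586730957), 76.47822570800781)
 glue z85 [332.4896539  278.06104188  85.        ]
 wheel 25 ((494.3323059082031, 204.19451904296875), (112.47280883789062, 127.21369934082031), 163.48043823242188) ((492.7621154785156, 203.8367919921875), 63.36884307861328)
 wheel 32 ((494.6925354003906, 195.79676818847656), (132.91514587402344, 137.77279663085938), 1.9574675559997559) ((497.3894958496094, 193.92611694335938), 73.28386688232422)
 wheel 40 ((495.48095703125, 187.45465087890625), (130.7069091796875, 157.3118133544922), 179.48524475097656) ((494.73114013671875, 189.51126098632812), 77.81027221679688)Traceback (most recent call last):
  File "<stdin>", line 8, in <module>
  File "h.py", line 16, in rects
    c=ray(n,big(mask),z)[:,:2].astype(np.float32); return cv2.minAreaRect(c)
            ~~~^^^^^^
  File "h.py", line 14, in big
    return max(cs,key=cv2.contourArea)[:,0]
           ~~~^^^^^^^^^^^^^^^^^^^^^^^^
ValueError: max() iterable argument is empty
```

View pics/scene_c.png

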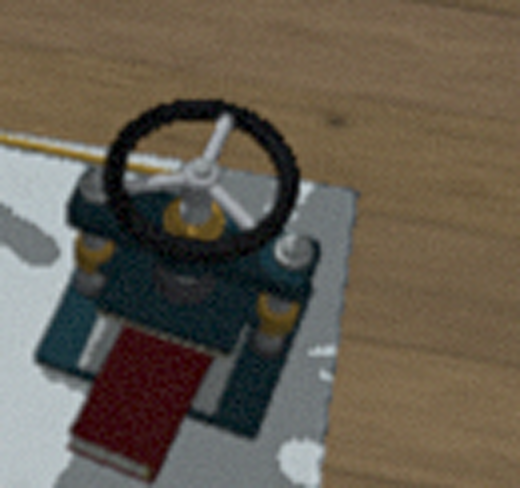

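```bash
python3 - <<'E'
from h import *
im=cv2.imread('pics/top0.png'); print(im[190,275:305:6],im[160,210:225:3],im[200,240])
cr=im[125:225,190:320]; cr=np.clip(cr.astype(float)*1.8,0,255).astype(np.uint8)
cv2.imwrite('pics/top_c.png',cv2.resize(cr,None,fx=6,fy=6,interpolation=cv2.INTER_CUBIC))
print('tray z16', ray('top',[[364,183],[476,182],[479,252],[365,252]],16)[:,:2])
print('tray scene', ray('scene',[[288,249],[351,259],[336,377],[261,362]],16)[:,:2])
print(ray('scene',[[370.6,133],[370.7,131]],168),ray('top',[[238,170]],168))
E
```

```text
[[65 63 95]
 [68 65 97]
 [70 67 98]
 [71 67 99]
 [72 70 99]] [[ 61  61  65]
 [ 57  57  63]
 [118 118 115]
 [150 148 146]
 [153 151 147]] [87 81 69]
tray z16 [[ 508.71266529  -63.85744345]
 [ 517.77787046 -328.97618821]
 [ 353.44940542 -328.29539484]
 [ 348.16766921  -66.25270134]]
tray scene [[ 350.64891711  -67.1687166 ]
 [ 506.86168554  -60.56569163]
 [ 520.9619967  -322.86117048]
 [ 357.06266985 -327.73234474]]
[[497.93692457 205.37403417 168.        ]
 [497.28316724 211.22951642 168.        ]] [[493.76865122 203.0472989  168.        ]]
```

View pics/top_c.png

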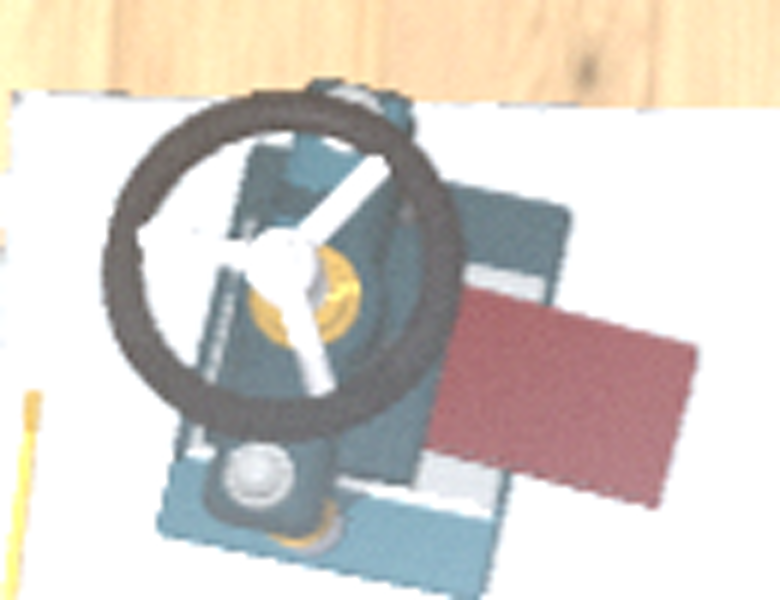

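```bash
python3 - <<'E'
from h import *
im=cv2.imread('pics/top0.png').astype(int); B,G,Rr=im[...,0],im[...,1],im[...,2]
def w(m,b):
    o=np.zeros_like(m); o[b[1]:b[3],b[0]:b[2]]=m[b[1]:b[3],b[0]:b[2]]; return o
red=(Rr>1.25*G)&(Rr>1.25*B)
print('nb',rects('top',44,w(red,(255,160,312,215))))
print('nb corners z44',ray('top',np.array([[698,345],[658,508]])/6+[190,125],44))
print('glue',ray('top',big(w(red,(195,246,218,266))).mean(0),85)[0])
dk=w((im.max(2)<78)&(abs(Rr-B)<12),(200,135,270,203))
c=big(dk); X=ray('top',c,168)[:,:2].astype(np.float32); print('wheel',cv2.fitEllipse(cv2.convexHull(X)),cv2.minEnclosingCircle(X))
P=lambda l,z: ray('top',np.array(l)/6+[190,125],z)[:,:2]
print('hub',P([[284,266]],168),P([[280,262]],180))
print('spokes',P([[140,240],[383,160],[322,390]],168))
print('bed corners',P([[570,205],[480,597],[158,532]],20))
print('bolts',P([[262,470],[352,97]],138))
S=lambda l,z: ray('scene',np.array(l)/4+[320,88],z)[:,:2]
print('scene nb far corners',S([[72,437],[152,470]],44),'near edge',S([[125,328],[213,352]],44),'bed',S([[40,357],[250,437]],20),'bolts',S([[93,180],[294,245]],138),'wheel',S([[202,180]],168),'sp',S([[225,118],[250,225],[130,190]],168))
E
```

```text
nb ((480.5051574707031, 123.0322036743164), (91.55113983154297, 63.38552474975586), 76.61988830566406)
nb corners z44 [[500.18861642  70.6187909   44.        ]
 [437.69160216  83.96140682  44.        ]]
glue [330.73279526 274.20115714  85.        ]
wheel ((493.2934875488281, 202.0938720703125), (118.08714294433594, 128.7350616455078), 117.21446228027344) ((492.9355773925781, 199.89556884765625), 64.77449035644531)
hub [[495.07414467 204.41282189]] [[493.29365504 203.54166919]]
spokes [[502.56647546 251.48569314]
 [531.72728976 173.99770504]
 [454.20861706 190.02429331]]
bed corners [[560.26103537 122.16747209]
 [405.77964654 151.03702981]
 [427.87768272 273.73133205]]
bolts [[432.6479027  213.51860249]
 [562.86715331 189.97686052]]
scene nb far corners [[446.00154889  84.27211655]
 [499.69162864  71.57027151]] near edge [[464.94757836 170.86629547]
 [524.50051192 164.44536788]] bed [[411.81768698 151.57210693]
 [558.23309245 120.15319846]] bolts [[431.36209195 214.71526853]
 [559.08448675 191.58709568]] wheel [[497.70436797 205.32635206]] sp [[504.36729621 254.04328938]
 [530.04335559 178.92275069]
 [457.07547186 189.55395456]]
```

```bash
cat >> h.py <<'E'
def plan(tgt,yaw_deg,hand,N,turn=None):
    s=manip.read_state(); p=np.array(s['tool_pos']); y=np.degrees(s['tool_rot'][2])
    t=(yaw_deg-y) if turn is None else turn      # world-anticlockwise turn
    d=(np.array(tgt)-p)/N/10; rows=[]
    for i in range(N):
        a=np.radians(y+t*i/N); c,sn=np.cos(a),np.sin(a)
        rows.append([round(float(v),2) for v in (c*d[0]+sn*d[1], sn*d[0]-c*d[1], -d[2], -t/N, hand)])
    print('pos',p.round(1),'yaw',round(y,1),'F',np.round(s['wrist_force'],1),'t',s['clock'])
    for i in range(0,N,5): print(rows[i:i+5])
E
python3 -c "
from h import *
plan([487,152,240],-10,4.0,20)"
```

```text
pos [219.1 584.6 247.1] yaw 159.4 F [-0.8  0.  -0.3] t 0.1
[[-2.01, -1.55, 0.04, 8.47, 4.0], [-2.22, -1.24, 0.04, 8.47, 4.0], [-2.38, -0.9, 0.04, 8.47, 4.0], [-2.49, -0.54, 0.04, 8.47, 4.0], [-2.54, -0.17, 0.04, 8.47, 4.0]]
[[-2.54, 0.21, 0.04, 8.47, 4.0], [-2.48, 0.58, 0.04, 8.47, 4.0], [-2.36, 0.94, 0.04, 8.47, 4.0], [-2.2, 1.28, 0.04, 8.47, 4.0], [-1.99, 1.59, 0.04, 8.47, 4.0]]
[[-1.73, 1.86, 0.04, 8.47, 4.0], [-1.44, 2.1, 0.04, 8.47, 4.0], [-1.12, 2.29, 0.04, 8.47, 4.0], [-0.77, 2.43, 0.04, 8.47, 4.0], [-0.4, 2.51, 0.04, 8.47, 4.0]]
[[-0.03, 2.54, 0.04, 8.47, 4.0], [0.35, 2.52, 0.04, 8.47, 4.0], [0.72, 2.44, 0.04, 8.47, 4.0], [1.07, 2.31, 0.04, 8.47, 4.0], [1.4, 2.13, 0.04, 8.47, 4.0]]
```

Call:
drive_tool([
  [-2.01, -1.55, 0.04, 8.47, 4.0],
  [-2.22, -1.24, 0.04, 8.47, 4.0],
  [-2.38, -0.9, 0.04, 8.47, 4.0],
  [-2.49, -0.54, 0.04, 8.47, 4.0],
  [-2.54, -0.17, 0.04, 8.47, 4.0],
])

```text
clock: 0.6
tool_pos: [286.6, 475.9, 245.6]
tool_rot: [-3.141, 0.001, 2.038]
wrist_force: [-0.5, -0.2, -1.3]
finger_gap: 0.468
grip_force: 0.0
```

Call:
drive_tool([
  [-2.54, 0.21, 0.04, 8.47, 4.0],
  [-2.48, 0.58, 0.04, 8.47, 4.0],
  [-2.36, 0.94, 0.04, 8.47, 4.0],
  [-2.2, 1.28, 0.04, 8.47, 4.0],
  [-1.99, 1.59, 0.04, 8.47, 4.0],
])

```text
clock: 1.1
tool_pos: [353.7, 367.8, 243.7]
tool_rot: [-3.141, 0.001, 1.298]
wrist_force: [0.4, -0.6, 0.5]
finger_gap: 0.466
grip_force: 0.0
```

Call:
drive_tool([
  [-1.73, 1.86, 0.04, 8.47, 4.0],
  [-1.44, 2.1, 0.04, 8.47, 4.0],
  [-1.12, 2.29, 0.04, 8.47, 4.0],
  [-0.77, 2.43, 0.04, 8.47, 4.0],
  [-0.4, 2.51, 0.04, 8.47, 4.0],
])

```text
clock: 1.6
tool_pos: [420.7, 259.7, 241.8]
tool_rot: [-3.141, 0.001, 0.559]
wrist_force: [0.1, 0.6, -0.0]
finger_gap: 0.467
grip_force: 0.0
```

Call:
drive_tool([
  [-0.03, 2.54, 0.04, 8.47, 4.0],
  [0.35, 2.52, 0.04, 8.47, 4.0],
  [0.72, 2.44, 0.04, 8.47, 4.0],
  [1.07, 2.31, 0.04, 8.47, 4.0],
  [1.4, 2.13, 0.04, 8.47, 4.0],
])

```text
clock: 2.1
tool_pos: [487.7, 151.7, 239.7]
tool_rot: [3.141, 0.001, -0.18]
wrist_force: [-0.4, -0.3, -0.4]
finger_gap: 0.469
grip_force: 0.0
```

```bash
python3 - <<'E'
from h import *
plan([487,152,240],-10,4.0,5)
a=vision.camera('top')[125:225,190:320]; b=vision.camera('scene')[90:190,310:430]
b=cv2.resize(b,(390,325)); a=cv2.resize(a,(400,308))
o=np.zeros((325,790,3),np.uint8); o[:308,:400]=a; o[:,400:]=b
cv2.imwrite('pics/a.png',o[:,:,::-1])
print(manip.read_state()['finger_gap'],manip.read_state()['joint_pos'])
E
```

```text
pos [487.7 151.7 239.7] yaw -10.3 F [-0.4 -0.3 -0.4] t 2.1
[[-0.02, -0.0, -0.01, -0.06, 4.0], [-0.02, -0.0, -0.01, -0.06, 4.0], [-0.02, -0.0, -0.01, -0.06, 4.0], [-0.02, -0.0, -0.01, -0.06, 4.0], [-0.02, -0.0, -0.01, -0.06, 4.0]]
0.47011912350941804 [ 1.61995660e-01 -1.95169055e-02  1.88645789e+00 -1.08495663e-03
  1.27505497e+00  1.91129454e+00]
```

View pics/a.png

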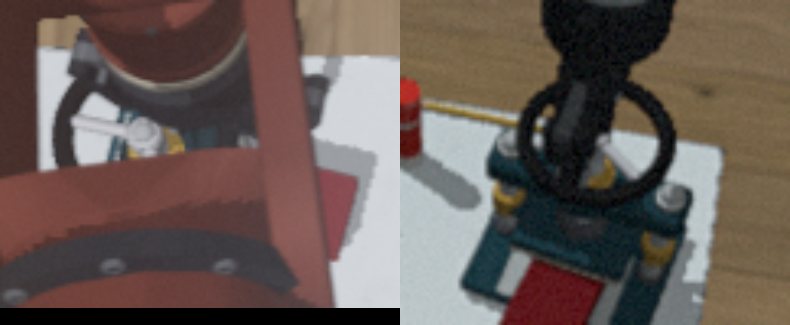

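The tool is above the rim, with the wheel visible on either side of the fingers at about (595,140). I'll descend.

Call:
drive_tool([
  [0, 0, 1.5, 0, 4.0],
  [0, 0, 1.5, 0, 4.0],
  [0, 0, 1.5, 0, 4.0],
  [0, 0, 1.4, 0, 4.0],
  [0, 0, 1.2, 0, 4.0],
])

```text
clock: 2.7
tool_pos: [486.5, 153.1, 167.1]
tool_rot: [3.141, 0.002, -0.173]
wrist_force: [-0.3, 0.2, 0.6]
finger_gap: 0.473
grip_force: 0.0
```

Call:
drive_tool([
  [0, 0, 0, 0, 3.0],
  [0, 0, 0, 0, 2.0],
  [0, 0, 0, 0, 1.2],
  [0, 0, 0, 0, 1.0],
  [0, 0, 0, 0, 1.0],
])

```text
clock: 3.2
tool_pos: [487.7, 155.2, 169.3]
tool_rot: [-3.136, 0.0, -0.173]
wrist_force: [0.6, 7.8, -5.3]
finger_gap: 0.15
grip_force: 57.5
```

Call:
drive_tool([
  [0, -0.2, 0, 0, 1.0],
  [0.54, -0.03, -0.05, -6, 1.0],
  [0.54, -0.03, -0.05, -6, 1.0],
  [0.54, -0.03, -0.05, -6, 1.0],
  [0.54, -0.03, -0.05, -6, 1.0],
])

```text
clock: 3.7
tool_pos: [507.6, 156.4, 171.0]
tool_rot: [-3.139, 0.005, 0.248]
wrist_force: [-4.8, 4.2, -0.2]
finger_gap: 0.143
grip_force: 57.7
```

Call:
drive_tool([
  [0.63, -0.04, -0.06, -7, 1.0],
  [0.63, -0.04, -0.06, -7, 1.0],
  [0.63, -0.04, -0.06, -7, 1.0],
  [0.63, -0.04, -0.06, -7, 1.0],
  [0.63, -0.04, -0.06, -7, 1.0],
])

```text
clock: 4.2
tool_pos: [533.7, 172.4, 173.9]
tool_rot: [-3.136, 0.004, 0.86]
wrist_force: [-7.1, 2.7, 0.4]
finger_gap: 0.145
grip_force: 57.9
```

Call:
drive_tool([
  [0.63, -0.16, -0.06, -7, 1.0],
  [0.63, -0.04, -0.06, -7, 1.0],
  [0.63, -0.04, -0.06, -7, 1.0],
  [0.63, -0.04, -0.06, -7, 1.0],
  [0.63, -0.04, -0.06, -7, 1.0],
])

```text
clock: 4.7
tool_pos: [546.0, 200.6, 176.8]
tool_rot: [-3.138, 0.002, 1.47]
wrist_force: [-4.1, -1.1, -1.1]
finger_gap: 0.142
grip_force: 59.1
```

Call:
drive_tool([
  [0.63, -0.04, -0.06, -7, 1.0],
  [0.63, -0.04, -0.06, -7, 1.0],
  [0.63, -0.04, -0.06, -7, 1.0],
  [0.63, -0.04, -0.06, -7, 1.0],
  [0.63, -0.04, -0.06, -7, 1.0],
])

```text
clock: 5.2
tool_pos: [540.1, 230.6, 179.8]
tool_rot: [-3.138, 0.001, 2.081]
wrist_force: [-1.8, -2.2, -3.2]
finger_gap: 0.146
grip_force: 59.5
```

Call:
drive_tool([
  [0.63, -0.04, -0.06, -7, 1.0],
  [0.63, -0.04, -0.06, -7, 1.0],
  [0.63, -0.04, -0.06, -7, 1.0],
  [0.63, -0.04, -0.06, -7, 1.0],
  [0.63, -0.04, -0.06, -7, 1.0],
])

```text
clock: 5.7
tool_pos: [518.0, 252.1, 182.7]
tool_rot: [-3.14, -0.0, 2.692]
wrist_force: [-0.2, -0.3, -4.2]
finger_gap: 0.146
grip_force: 59.6
```

Call:
drive_tool([
  [0.63, -0.04, -0.06, -7, 1.0],
  [0.63, -0.04, -0.06, -7, 1.0],
  [0.63, -0.04, -0.06, -7, 1.0],
  [0.63, -0.04, -0.06, -7, 1.0],
  [0.63, -0.04, -0.06, -7, 1.0],
])

```text
clock: 6.2
tool_pos: [487.5, 257.1, 185.7]
tool_rot: [-3.141, -0.0, -2.98]
wrist_force: [1.7, -0.4, -5.3]
finger_gap: 0.145
grip_force: 59.6
```

Call:
drive_tool([
  [0.63, -0.04, -0.06, -7, 1.0],
  [0.63, -0.04, -0.06, -7, 1.0],
  [0.54, -0.03, -0.05, -6, 1.0],
  [0.36, -0.02, -0.03, -4, 1.0],
  [0.36, -0.02, -0.03, -4, 1.0],
])

```text
clock: 6.7
tool_pos: [464.5, 247.6, 188.0]
tool_rot: [3.141, 0.0, -2.494]
wrist_force: [0.6, 2.1, -5.1]
finger_gap: 0.147
grip_force: 59.7
```

Call:
drive_tool([
  [0.27, -0.01, -0.02, -3, 1.0],
  [0.18, -0.01, -0.01, -2, 1.0],
  [0, 0, 0, 0, 1.0],
])

```text
clock: 7.0
tool_pos: [461.1, 244.9, 188.4]
tool_rot: [3.14, 0.001, -2.409]
wrist_force: [0.6, 2.4, -6.3]
finger_gap: 0.143
grip_force: 59.7
```

```bash
python3 -c "
from h import *
s=manip.read_state();print(s['tool_pos'],s['tool_rot'],s['wrist_force'],s['moment'],s['clock'])"
```

```text
[461.05632018 244.88063448 188.44726062] [ 3.14031750e+00  6.41980263e-04 -2.40922165e+00] [ 0.62819826  2.38604967 -6.31583981] [ 0.53257564 -0.04486136 -0.19160814] 7.0
```

Call:
drive_tool([
  [0.36, -0.02, 0, -4, 1.0],
  [0.27, -0.01, 0, -3, 1.0],
  [0, 0, 0, 0, 1.0],
])

```text
clock: 7.3
tool_pos: [460.0, 243.8, 188.7]
tool_rot: [3.141, 0.014, -2.292]
wrist_force: [9.9, 13.3, -16.0]
finger_gap: 0.147
grip_force: 75.6
```

Call:
drive_tool([
  [-0.3, 0, 0, 3, 1.0],
  [0, 0, 0, 0, 4.0],
  [0, 0, 0, 0, 4.0],
  [0, 0, 0, 0, 4.0],
  [0, 0, 0, 0, 4.0],
])

```text
clock: 7.8
tool_pos: [459.5, 242.1, 189.7]
tool_rot: [-3.141, 0.001, -2.338]
wrist_force: [-0.4, -0.0, 1.0]
finger_gap: 0.47
grip_force: 0.0
```

Call:
drive_tool([
  [0, 0, -1.5, 0, 4.0],
  [0, 0, -1.5, 0, 4.0],
  [0, 0, -2, 0, 4.0],
  [0, 0, -2, 0, 4.0],
  [0, 0, -2, 0, 4.0],
])

```text
clock: 8.3
tool_pos: [459.5, 242.4, 281.8]
tool_rot: [-3.14, 0.002, -2.338]
wrist_force: [0.4, -0.0, 0.7]
finger_gap: 0.469
grip_force: 0.0
```

```bash
python3 -c "
from h import *
plan([470,82,277],-13.4,8.54,20)
plan([470,82,277],166.6,8.54,10)
plan([470,82,277],166.6-360+360,8.54,10,turn=-55.5)"
```

```text
pos [459.5 242.4 281.8] yaw -134.0 F [ 0.4 -0.   0.7] t 8.3
[[0.54, -0.59, 0.02, -6.03, 8.54], [0.6, -0.53, 0.02, -6.03, 8.54], [0.65, -0.47, 0.02, -6.03, 8.54], [0.7, -0.4, 0.02, -6.03, 8.54], [0.74, -0.32, 0.02, -6.03, 8.54]]
[[0.77, -0.24, 0.02, -6.03, 8.54], [0.79, -0.16, 0.02, -6.03, 8.54], [0.8, -0.08, 0.02, -6.03, 8.54], [0.8, 0.01, 0.02, -6.03, 8.54], [0.8, 0.09, 0.02, -6.03, 8.54]]
[[0.78, 0.18, 0.02, -6.03, 8.54], [0.76, 0.26, 0.02, -6.03, 8.54], [0.73, 0.34, 0.02, -6.03, 8.54], [0.69, 0.41, 0.02, -6.03, 8.54], [0.64, 0.48, 0.02, -6.03, 8.54]]
[[0.59, 0.55, 0.02, -6.03, 8.54], [0.53, 0.6, 0.02, -6.03, 8.54], [0.46, 0.66, 0.02, -6.03, 8.54], [0.39, 0.7, 0.02, -6.03, 8.54], [0.32, 0.74, 0.02, -6.03, 8.54]]
pos [459.5 242.4 281.8] yaw -134.0 F [ 0.4 -0.   0.7] t 8.3
[[1.08, -1.19, 0.05, -30.06, 8.54], [1.53, -0.49, 0.05, -30.06, 8.54], [1.57, 0.35, 0.05, -30.06, 8.54], [1.19, 1.09, 0.05, -30.06, 8.54], [0.48, 1.53, 0.05, -30.06, 8.54]]
[[-0.35, 1.57, 0.05, -30.06, 8.54], [-1.09, 1.18, 0.05, -30.06, 8.54], [-1.53, 0.48, 0.05, -30.06, 8.54], [-1.57, -0.35, 0.05, -30.06, 8.54], [-1.18, -1.09, 0.05, -30.06, 8.54]]
pos [459.5 242.4 281.8] yaw -134.0 F [ 0.4 -0.   0.7] t 8.3
[[1.08, -1.19, 0.05, 5.55, 8.54], [0.96, -1.29, 0.05, 5.55, 8.54], [0.83, -1.37, 0.05, 5.55, 8.54], [0.7, -1.45, 0.05, 5.55, 8.54], [0.55, -1.51, 0.05, 5.55, 8.54]]
[[0.4, -1.56, 0.05, 5.55, 8.54], [0.25, -1.59, 0.05, 5.55, 8.54], [0.1, -1.6, 0.05, 5.55, 8.54], [-0.06, -1.61, 0.05, 5.55, 8.54], [-0.21, -1.59, 0.05, 5.55, 8.54]]
```

```bash
python3 -c "
from h import *
plan([473.7,95,200],0,8.54,20,turn=-149.4)"
```

```text
pos [459.5 242.4 281.8] yaw -134.0 F [ 0.4 -0.   0.7] t 8.3
[[0.48, -0.56, 0.41, 7.47, 8.54], [0.4, -0.62, 0.41, 7.47, 8.54], [0.32, -0.67, 0.41, 7.47, 8.54], [0.23, -0.7, 0.41, 7.47, 8.54], [0.14, -0.73, 0.41, 7.47, 8.54]]
[[0.04, -0.74, 0.41, 7.47, 8.54], [-0.06, -0.74, 0.41, 7.47, 8.54], [-0.15, -0.72, 0.41, 7.47, 8.54], [-0.24, -0.7, 0.41, 7.47, 8.54], [-0.33, -0.66, 0.41, 7.47, 8.54]]
[[-0.42, -0.61, 0.41, 7.47, 8.54], [-0.49, -0.55, 0.41, 7.47, 8.54], [-0.56, -0.48, 0.41, 7.47, 8.54], [-0.62, -0.41, 0.41, 7.47, 8.54], [-0.67, -0.32, 0.41, 7.47, 8.54]]
[[-0.7, -0.23, 0.41, 7.47, 8.54], [-0.73, -0.14, 0.41, 7.47, 8.54], [-0.74, -0.05, 0.41, 7.47, 8.54], [-0.74, 0.05, 0.41, 7.47, 8.54], [-0.73, 0.15, 0.41, 7.47, 8.54]]
```

Call:
drive_tool([
  [0.48, -0.56, 0.1, 7.47, 8.54],
  [0.4, -0.62, 0.1, 7.47, 8.54],
  [0.32, -0.67, 0.1, 7.47, 8.54],
  [0.23, -0.7, 0.1, 7.47, 8.54],
  [0.14, -0.73, 0.1, 7.47, 8.54],
])

```text
clock: 8.8
tool_pos: [463.2, 205.3, 276.1]
tool_rot: [3.141, 0.003, -2.995]
wrist_force: [0.7, -0.3, -1.4]
finger_gap: 1.004
grip_force: 0.0
```

Call:
drive_tool([
  [0.04, -0.74, 0.1, 7.47, 8.54],
  [-0.06, -0.74, 0.1, 7.47, 8.54],
  [-0.15, -0.72, 0.1, 7.47, 8.54],
  [-0.24, -0.7, 0.1, 7.47, 8.54],
  [-0.33, -0.66, 0.1, 7.47, 8.54],
])

```text
clock: 9.3
tool_pos: [466.8, 168.4, 271.0]
tool_rot: [3.14, 0.002, 2.636]
wrist_force: [0.4, -0.1, -0.3]
finger_gap: 0.998
grip_force: 0.0
```

Call:
drive_tool([
  [-0.42, -0.61, 0.1, 7.47, 8.54],
  [-0.49, -0.55, 0.1, 7.47, 8.54],
  [-0.56, -0.48, 0.1, 7.47, 8.54],
  [-0.62, -0.41, 0.1, 7.47, 8.54],
  [-0.67, -0.32, 0.1, 7.47, 8.54],
])

```text
clock: 9.8
tool_pos: [470.5, 131.5, 266.0]
tool_rot: [3.139, 0.001, 1.984]
wrist_force: [-0.3, 0.7, 1.0]
finger_gap: 1.004
grip_force: 0.0
```

Call:
drive_tool([
  [-0.7, -0.23, 0.1, 7.47, 8.54],
  [-0.73, -0.14, 0.1, 7.47, 8.54],
  [-0.74, -0.05, 0.1, 7.47, 8.54],
  [-0.74, 0.05, 0.1, 7.47, 8.54],
  [-0.73, 0.15, 0.1, 7.47, 8.54],
])

```text
clock: 10.3
tool_pos: [474.1, 94.6, 261.0]
tool_rot: [3.139, -0.001, 1.332]
wrist_force: [-0.1, 0.1, 0.4]
finger_gap: 1.0
grip_force: 0.0
```

```bash
python3 - <<'E'
from h import *
im=vision.camera('scene'); s=manip.read_state(); print(s['tool_pos'],s['tool_rot'],s['joint_pos'])
cv2.imwrite('pics/b.png',cv2.resize(im[80:230,280:460],None,fx=4,fy=4,interpolation=cv2.INTER_CUBIC)[:,:,::-1])
m=im.astype(int);m=(m[...,0]>1.5*m[...,1]+8)&(m[...,0]>1.5*m[...,2]+8); o=np.zeros_like(m);o[165:212,330:380]=m[165:212,330:380]
print(rects('scene',44,o)); q=ray('scene',big(o),44); a=q[:,:2]@[.231,.973]; print('far end', a.min(), np.array([469.5,77.5])@[.231,.973])
E
```

```text
[474.15366876  93.69028946 260.76127005] [3.13876542e+00 3.92698705e-04 1.32845637e+00] [ 5.04560226e-02 -1.04436444e-01  1.92655673e+00 -1.23149641e-03
  1.31687898e+00  2.93103229e-01]
((482.7203369140625, 127.83352661132812), (103.25003814697266, 61.75975036621094), 75.73130798339844)
far end 183.77737927615362 183.862
```

View pics/b.png

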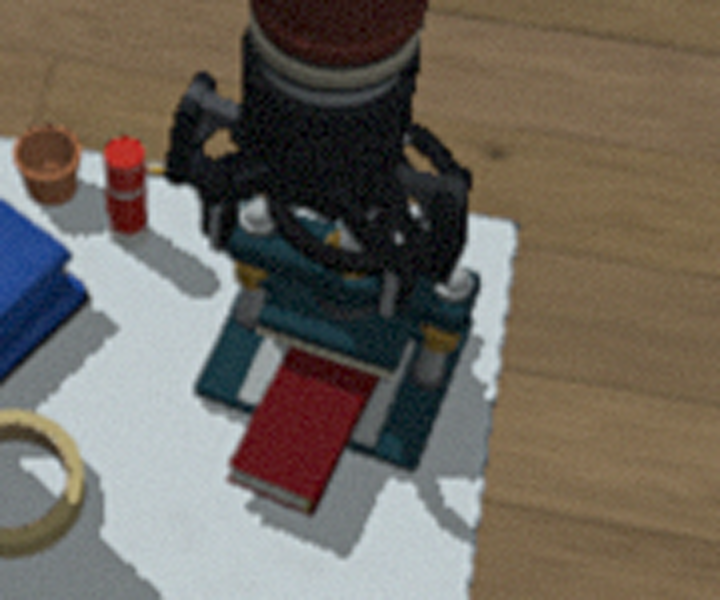

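The press is open (plate raised) and the notebook hasn't moved; its free end is at about (272,490) in the crop. I'll descend over that end.

Call:
drive_tool([
  [0, 0, 2.5, 0, 8.54],
  [0, 0, 2.5, 0, 8.54],
  [0, 0, 2.5, 0, 8.54],
  [0, 0, 2.5, 0, 8.54],
  [0, 0, 2.5, 0, 8.54],
])

```text
clock: 10.85
tool_pos: [474.5, 95.1, 134.7]
tool_rot: [3.139, -0.001, 1.34]
wrist_force: [0.3, 0.4, 1.1]
finger_gap: 0.998
grip_force: 0.0
```

Call:
drive_tool([
  [0, 0, 2, 0, 8.54],
  [0, 0, 2, 0, 8.54],
  [0, 0, 2, 0, 8.54],
  [0, 0, 1.5, 0, 8.54],
  [0, 0, 0, 0, 8.54],
])

```text
clock: 11.35
tool_pos: [472.4, 95.0, 58.0]
tool_rot: [-3.139, 0.001, 1.34]
wrist_force: [-0.3, 0.3, 0.2]
finger_gap: 0.998
grip_force: 0.0
```

Call:
drive_tool([
  [0, 0.1, 1, 0, 8.54],
  [0, 0, 1, 0, 8.54],
  [0, 0, 0, 0, 8.54],
])

```text
clock: 11.65
tool_pos: [473.7, 94.6, 38.2]
tool_rot: [-3.14, 0.0, 1.338]
wrist_force: [-0.3, 1.0, -1.2]
finger_gap: 1.002
grip_force: 0.0
```

Call:
drive_tool([
  [0, 0, 0, 0, 7.5],
  [0, 0, 0, 0, 6.8],
  [0, 0, 0, 0, 6.4],
  [0, 0, 0, 0, 6.0],
  [0, 0, 0, 0, 5.5],
])

```text
clock: 12.15
tool_pos: [474.6, 94.7, 39.6]
tool_rot: [3.141, -0.0, 1.338]
wrist_force: [-2.2, -0.2, 4.3]
finger_gap: 0.709
grip_force: 65.5
```

Call:
drive_tool([
  [0, 0, -0.4, 0, 5.5],
  [-1, 0, 0, 0, 5.5],
  [-1.5, 0, 0, 0, 5.5],
  [-1.5, 0, 0, 0, 5.5],
  [-1.5, 0, 0, 0, 5.5],
])

```text
clock: 12.65
tool_pos: [460.6, 40.1, 42.3]
tool_rot: [-3.14, 0.001, 1.338]
wrist_force: [-0.3, -0.4, -2.0]
finger_gap: 0.71
grip_force: 65.4
```

Call:
drive_tool([
  [-1.5, 0, 0, 0, 5.5],
  [-1.5, 0, 0, 0, 5.5],
  [-1.5, 0, 0, 0, 5.5],
  [-1.5, 0, -0.5, 0, 5.5],
  [-1.0, 0, -1, 0, 5.5],
])

```text
clock: 13.15
tool_pos: [443.5, -27.9, 56.9]
tool_rot: [-3.138, 0.001, 1.337]
wrist_force: [0.5, 0.5, -2.4]
finger_gap: 0.71
grip_force: 65.4
```

```bash
python3 - <<'E'
from h import *
im=vision.camera('scene'); s=manip.read_state(); print(s['tool_pos'],s['tool_rot'],s['wrist_force'],s['moment'],s['finger_gap'])
cv2.imwrite('pics/c.png',cv2.resize(im[100:390,230:430],None,fx=2,fy=2,interpolation=cv2.INTER_CUBIC)[:,:,::-1])
E
```

```text
[445.27735231 -29.08391252  59.04824841] [3.14092124e+00 1.25419421e-03 1.33675604e+00] [ 1.90261678 -0.11771504 -2.06048156] [-0.18311447 -0.02284606 -0.04445034] 0.7077542836182011
```

View pics/c.png

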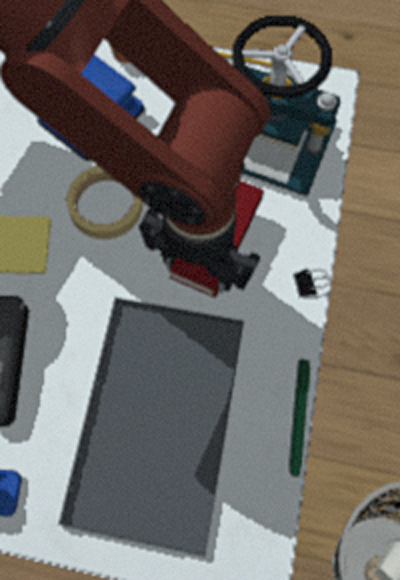

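The notebook is held and clear of the press, the wheel is left open, and the tray is empty. I'll carry the notebook over.

```bash
python3 -c "
from h import *
plan([434,-254,80],91.5,5.5,10)"
```

```text
pos [445.3 -29.1  59. ] yaw 76.6 F [ 1.9 -0.1 -2.1] t 13.2
[[-2.21, 0.41, -0.21, -1.49, 5.5], [-2.22, 0.35, -0.21, -1.49, 5.5], [-2.23, 0.3, -0.21, -1.49, 5.5], [-2.24, 0.24, -0.21, -1.49, 5.5], [-2.24, 0.18, -0.21, -1.49, 5.5]]
[[-2.25, 0.12, -0.21, -1.49, 5.5], [-2.25, 0.06, -0.21, -1.49, 5.5], [-2.25, 0.0, -0.21, -1.49, 5.5], [-2.25, -0.05, -0.21, -1.49, 5.5], [-2.25, -0.11, -0.21, -1.49, 5.5]]
```

Call:
drive_tool([
  [-2.21, 0.41, -0.5, -1.49, 5.5],
  [-2.22, 0.35, -0.5, -1.49, 5.5],
  [-2.23, 0.3, -0.4, -1.49, 5.5],
  [-2.24, 0.24, -0.4, -1.49, 5.5],
  [-2.24, 0.18, -0.3, -1.49, 5.5],
])

```text
clock: 13.7
tool_pos: [440.2, -140.2, 79.5]
tool_rot: [3.14, 0.0, 1.469]
wrist_force: [1.3, 0.1, -2.4]
finger_gap: 0.71
grip_force: 65.4
```

Call:
drive_tool([
  [-2.25, 0.12, 0, -1.49, 5.5],
  [-2.25, 0.06, 0, -1.49, 5.5],
  [-2.25, 0, 0, -1.49, 5.5],
  [-2.25, -0.05, 0, -1.49, 5.5],
  [-2.25, -0.11, 0, -1.49, 5.5],
])

```text
clock: 14.2
tool_pos: [434.5, -252.6, 79.2]
tool_rot: [3.141, 0.0, 1.599]
wrist_force: [0.9, 0.5, -2.3]
finger_gap: 0.707
grip_force: 65.4
```

Call:
drive_tool([
  [0, 0, 1, 0, 5.5],
  [0, 0, 1, 0, 5.5],
  [0, 0, 0.8, 0, 5.5],
  [0, 0, 0.5, 0, 5.5],
  [0, 0, 0, 0, 5.5],
])

```text
clock: 14.7
tool_pos: [433.5, -250.1, 44.4]
tool_rot: [-3.139, -0.002, 1.599]
wrist_force: [0.4, 0.4, -2.0]
finger_gap: 0.71
grip_force: 65.4
```

```bash
python3 - <<'E'
from h import *
im=vision.camera('scene'); s=manip.read_state(); print(s['tool_pos'],s['tool_rot'],s['wrist_force'],s['moment'],s['finger_gap'])
cv2.imwrite('pics/d.png',cv2.resize(im[220:390,240:380],None,fx=3.5,fy=3.5,interpolation=cv2.INTER_CUBIC)[:,:,::-1])
E
```

```text
[ 433.9711405  -250.64596939   45.11866892] [-3.14021702e+00 -1.22012474e-03  1.59855165e+00] [-0.78923064  0.0233584  -1.61508334] [-0.17729576 -0.03803851  0.03091074] 0.7085860831702144
```

View pics/d.png

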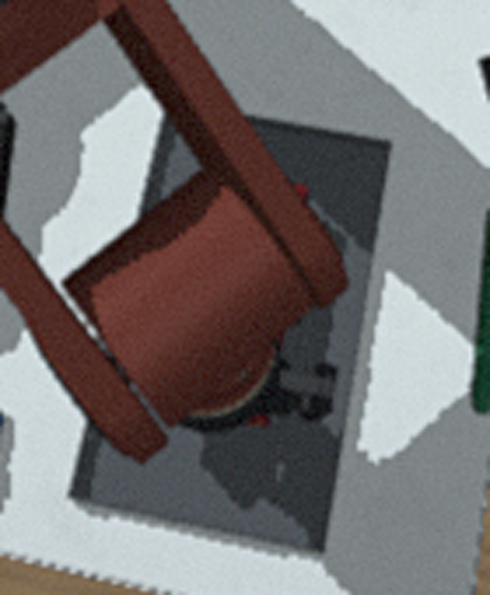

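The notebook is over the tray and well inside its rim. I'll lower it slowly.

Call:
drive_tool([
  [0, 0, 0.5, 0, 5.5],
  [0, 0, 0.5, 0, 5.5],
  [0, 0, 0.4, 0, 5.5],
  [0, 0, 0.2, 0, 5.5],
  [0, 0, 0, 0, 5.5],
])

```text
clock: 15.25
tool_pos: [434.1, -251.5, 29.4]
tool_rot: [-3.141, -0.001, 1.598]
wrist_force: [-0.3, 0.6, -2.6]
finger_gap: 0.709
grip_force: 65.4
```

Call:
drive_tool([
  [0, 0, 0.2, 0, 5.5],
  [0, 0, 0.1, 0, 5.5],
  [0, 0, 0, 0, 5.5],
])

```text
clock: 15.55
tool_pos: [434.4, -251.7, 26.8]
tool_rot: [-3.141, -0.0, 1.598]
wrist_force: [-0.3, 0.2, -1.9]
finger_gap: 0.709
grip_force: 65.4
```

Call:
drive_tool([
  [0, 0, 0.15, 0, 5.5],
  [0, 0, 0.1, 0, 5.5],
  [0, 0, 0, 0, 5.5],
])

```text
clock: 15.85
tool_pos: [434.3, -251.6, 24.3]
tool_rot: [-3.141, -0.0, 1.598]
wrist_force: [0.6, -0.1, -2.9]
finger_gap: 0.71
grip_force: 65.4
```

Call:
drive_tool([
  [0, 0, 0.1, 0, 5.5],
  [0, 0, 0.1, 0, 5.5],
  [0, 0, 0, 0, 5.5],
])

```text
clock: 16.15
tool_pos: [434.3, -251.6, 22.2]
tool_rot: [-3.141, -0.0, 1.598]
wrist_force: [-0.3, -0.2, -1.1]
finger_gap: 0.713
grip_force: 65.4
```

Call:
drive_tool([
  [0, 0, 0.1, 0, 5.5],
  [0, 0, 0, 0, 5.5],
])

```text
clock: 16.35
tool_pos: [434.4, -251.7, 22.1]
tool_rot: [-3.141, -0.0, 1.598]
wrist_force: [-2.8, 1.0, 5.8]
finger_gap: 0.712
grip_force: 66.1
```

Call:
drive_tool([
  [0, 0, 0, 0, 6.3],
  [0, 0, 0, 0, 6.8],
  [0, 0, 0, 0, 7.5],
  [0, 0, 0, 0, 8.0],
  [0, 0, 0, 0, 8.4],
])

```text
clock: 16.85
tool_pos: [434.5, -251.7, 21.4]
tool_rot: [3.142, 0.0, 1.598]
wrist_force: [0.0, 0.1, 0.5]
finger_gap: 0.981
grip_force: 0.0
```

Call:
drive_tool([
  [0, 0, -0.5, 0, 8.4],
  [0, 0, -2, 0, 8.4],
  [0, 0, -3, 0, 8.4],
  [0, 0, -4, 0, 8.4],
  [0, 0, -4, 0, 8.4],
])

```text
clock: 17.35
tool_pos: [433.9, -251.3, 157.6]
tool_rot: [-3.141, -0.001, 1.598]
wrist_force: [0.2, -1.0, -0.6]
finger_gap: 0.985
grip_force: 0.0
```

Call:
drive_tool([
  [4, 0, -2, 0, 8.4],
  [4, 0, 0, 0, 8.4],
  [4, 0, 0, 0, 8.4],
  [4, 0, 0, 0, 8.4],
  [4, 0, 0, 0, 8.4],
])

```text
clock: 17.85
tool_pos: [428.8, -50.4, 177.0]
tool_rot: [3.14, 0.0, 1.597]
wrist_force: [0.5, 0.3, -0.1]
finger_gap: 0.982
grip_force: 0.0
```

```bash
python3 - <<'E'
from h import *
im=vision.camera('scene')
cv2.imwrite('pics/e.png',cv2.resize(im[90:390,230:430],None,fx=2,fy=2,interpolation=cv2.INTER_CUBIC)[:,:,::-1])
m=im.astype(int);m=(m[...,0]>1.5*m[...,1]+8)&(m[...,0]>1.5*m[...,2]+8); o=np.zeros_like(m);o[265:385,262:350]=m[265:385,262:350]
print(rects('scene',26,o),'expect centre 433,-195; 150x62')
E
```

```text
((433.0965270996094, -193.65115356445312), (61.5279541015625, 150.9447784423828), 2.30104923248291) expect centre 433,-195; 150x62
```

View pics/e.png

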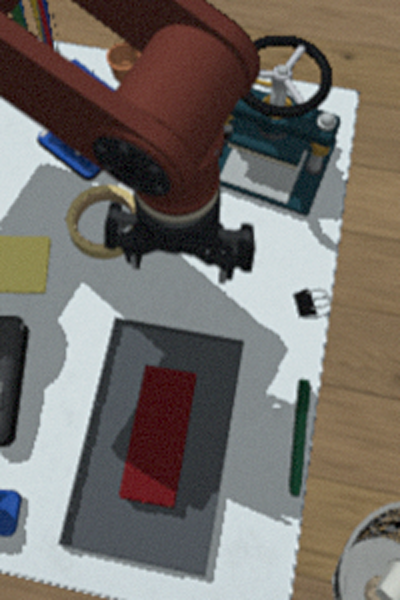

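The notebook lies flat in the middle of the tray, at about (158,437) in the crop, measured 151 x 62 mm. The arm is clear of everything.

```bash
python3 -c "
from bench import workorder
print(workorder.finish_job())"
```

```text
the job is handed in; nothing more can be done
None
```

I opened the press to its stop in a single grip, drew the notebook out and laid it flat in the middle of the tray; the arm never went near the glue stick. The job is handed in at about 18 s, with no verdict shown.

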